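# Set out the paint cases and turn away the stiff one

## Robot

A 6-joint arm with a two-finger parallel gripper is mounted at the origin on the work surface. World frame = base frame: x ahead of the robot, y to its left, z up, the work surface at z = 0. Lengths are in m, angles in rad, forces in N, time in s.
With the tool pointing down it reaches from about 0.25 to 0.85 m from the base axis. Payload 12.5 kg.
Tool frame: the origin (TCP) lies at the very end of the fingers, on their centre line; the grasp point (between the pads) lies 19 mm behind it (grip_depth is the distance from the TCP to the grasp point, in m); z points along the fingers, y is the line along which they close (so a half turn about z gives the same grasp; the last joint's range is limited). The gripper opens to 93 mm and grips with 3 to 60 N. Pads are 15 mm wide; open, the fingers measure 128 mm over their backs; the gripper's body (75 mm by 188 mm) begins 65 mm behind the grasp point.
Start: joints at [-1.186, 0.351, 1.652, -0, 1.139, -0.085], TCP at [0.249, -0.49, 0.219] pointing down, gripper open.
Joint ranges: [-2.75, 2.75], [-0.79, 2.1], [0.01, 2.65], [-1.57, 4.71], [0.07, 3.14], [-2.87, 2.87]. Speed limits (rad/s): [2.22, 2.22, 2.79, 3.14, 3.14, 3.14].

## Interface

Orientations are given as a rotation vector (axis times angle).
In Python, from workcell import read_state, camera, close_job, grip_depth gives the robot as it stands. The module is installed in compiled form; this text tells all that it offers.
- The arm moves only by the shell command python3 -m crank 'ROWS' [FORCE]. ROWS is JSON, a list of rows, each a list of 3 entries, a list of its own where there are three numbers: the closure, from -1 (fully open) to 1 (shut), so that 0 is half open, then the shift along the tool's x, y, z in cm, then the turn about the tool's z in degrees. In form: [[claw, [dx, dy, dz], twist], ...]. A call has 1 to 10 rows; each row is the pose to reach, as a shift and turn from the pose commanded when the call began, along the tool's axes at that moment; what a row does not reach only later rows make up. A row lasts 1/12 s, in which the tool goes at most 41.7 mm and 7.16 degrees, less where a joint would pass 70% of its speed; a pose out of reach is approached as far as the arm can. A call with a gripper value outside its range is refused whole. The fingers move at their own pace and stop on an object; FORCE is the grip in N (left out, the last holds). Time passes only in rows, so rows that repeat a pose let the fingers close. It gives the time, the measured TCP pose, the force, the opening and the grip force at its end, in the units of the state.
- read_state(): the state, without advancing time (a new reading comes with each control period).
- camera(name): name is "side" or "top" or "wrist"; returns a dict with "frame" (480x640x3 uint8, red, green, blue), "mtx" (3x3 intrinsics, pixels), "camera_from_world" (4x4, takes a point from world to camera coordinates); the wrist camera has in their place "tool_from_camera" (4x4, takes a point from camera to tool coordinates, whose origin is the TCP and whose axes are the flange's). Camera axes: x right, y down, z forward; pixel columns grow to the right and rows downward; lengths in m; the calibration is good to about 2 mm. The wrist camera is an equidistant fisheye: a pixel r from the principal point sees the ray r / f radians off the axis. A picture is of the moment at which its call begins: read the wrist's pose just before it. There is no depth.
- close_job(): hands the job in; it is judged then, once.
The state is a dict: "time_s": time; "qpos": joint angles; "dq": joint speeds; "tau": joint torques, N m; "tcp_pos": TCP position; "tool_rot": TCP orientation; "contact_force": force on the tool from outside, world axes, zero at the start; "torque": the same for the moment, N m; "gripper_width": opening from 0.0 (shut) to 1.0 (fully open); "grip_force": force on a finger pad.
Only numpy, scipy, OpenCV 4.12 (cv2) and the standard library are available. Lean on these libraries where they do the work, as an engineer would, in place of code of your own. Each camera call takes 0.05 s, during which the arm holds its last target. There are 200 camera calls.

## Task

Take the wooden paint case out of the cardboard carton and set it on the plywood drawing board with the other one, then open each case by its brass pull to see whether the lid swings freely: let go, a good lid drops under its own weight, while a stiff one stays where it is left. Leave the good case standing on the board with its lid right back against its stop; the stiff one, once opened at least half way there on the board, is shut again and goes upright and flat into the grey repair tray. Do not tip a case over or disturb the other things on the table.

Things in the scene. Friction and masses are not known exactly. Their poses are not given: they have to be found in the camera images.
- case_a: one of two identical plain wooden paint cases, 70 mm (x, hinge to front) by 56 mm (y) by 34 mm high with the lid shut, about 0.45 kg; the open-topped lower part is 26 mm high and the lid on it 8 mm thick and 1 mm narrower on each side. Origin: centre of its underside; z up; the hinge is at the +x (far) end, the brass pull sticks out at the -x (near) end. It can be gripped across its 56 mm width by the lower part. One of the two cases, not known which, has a stiff hinge.
- case_b: one of two identical plain wooden paint cases, 70 mm (x, hinge to front) by 56 mm (y) by 34 mm high with the lid shut, about 0.45 kg; the open-topped lower part is 26 mm high and the lid on it 8 mm thick and 1 mm narrower on each side. Origin: centre of its underside; z up; the hinge is at the +x (far) end, the brass pull sticks out at the -x (near) end. It can be gripped across its 56 mm width by the lower part. One of the two cases, not known which, has a stiff hinge.
- lid_a (a joint): lid angle of case_a, rad: 0 shut, 1.57 upright, 2.2 right back against its stop. The lid (about 55 g) turns about the hinge line, the pull going up and over towards the case's +x. A free lid drops: shut when let go below about 1.2, right back when let go beyond about 1.65. A stiff one holds any angle and needs about 0.45 N more at the pull; the case does not lift
- lid_b (a joint): lid angle of case_b, rad: 0 shut, 1.57 upright, 2.2 right back against its stop. The lid (about 55 g) turns about the hinge line, the pull going up and over towards the case's +x. A free lid drops: shut when let go below about 1.2, right back when let go beyond about 1.65. A stiff one holds any angle and needs about 0.45 N more at the pull; the case does not lift
- pull_a (a point): centre of the brass pull of case_a: a round-ended barrel 16 mm long (along the case's y) and 10 mm in diameter on a 6 mm wide stem; with the lid shut it lies 54 mm from the case's centre towards -x and 30 mm above the case's underside; 87 mm from the hinge line, 21 mm beyond the lid's edge. Pinched by its two rounded ends it can turn between the fingertips as the lid swings
- pull_b (a point): centre of the brass pull of case_b: a round-ended barrel 16 mm long (along the case's y) and 10 mm in diameter on a 6 mm wide stem; with the lid shut it lies 54 mm from the case's centre towards -x and 30 mm above the case's underside; 87 mm from the hinge line, 21 mm beyond the lid's edge. Pinched by its two rounded ends it can turn between the fingertips as the lid swings
- hinge_a (a point): middle of the hinge line of case_a, 33 mm from the case's centre towards +x, 26 mm above its underside; the line runs along the case's y
- hinge_b (a point): middle of the hinge line of case_b, 33 mm from the case's centre towards +x, 26 mm above its underside; the line runs along the case's y
- board: plywood drawing board, fixed, 240 (x) by 280 (y) by 4 mm; origin: centre of its underside (table height), its top is 4 mm up. One case starts on it; an eraser lies along its near edge and a charcoal box along its far edge
- carton: open cardboard carton, fixed, 140 (x) by 130 (y) by 26 mm high, walls and floor 4 mm thick; origin: centre of its underside. One case starts in it, shut. It stands to the left or to the right of the board
- tray: grey plastic repair tray, fixed, open, 160 (x) by 150 (y) by 26 mm high, walls and floor 4 mm thick, empty; origin: centre of its underside. It stands on the other side of the board from the carton
- eraser: white eraser, 22 x 45 x 13 mm, on the board's near edge; leave alone. Origin: centre of its underside
- charcoal_box: flat cardboard box, 18 x 90 x 12 mm, on the board's far edge; leave alone. Origin: centre of its underside
- jar: glass jar with steel cap, 52 mm in diameter, 60 mm high, beyond the board; leave alone. Origin: centre of its underside
- bowl: white bowl, 100 mm across, 40 mm high, beyond the board; leave alone. Origin: centre of its underside
- palette_knife: palette knife 200 mm long, lying on the table near the robot on its left; leave alone
There are look-alikes about, which are no part of the job. Leave any green look-alike of the case_a alone.

How it is judged:
By the outcome, as a careful person would: the job done as asked, in the order asked, and still so for the second after the job is handed in, with the robot touching nothing.
It also fails if it takes over 72 s, if anything falls off the work surface, if the arm or the gripper's body presses on something with over 40 N, if the wrist force passes 120 N, or if a joint passes its speed limit or range.

## Working session

There is one attempt and no reset: what is moved stays moved. The work goes in short steps, Python scripts to look and compute and a shell command to move; the robot and the scene stay as the last step left them, time stands still between calls to the robot, and variables do not carry over. Pictures are saved under pics/ and viewed, at most 10 in all, crops included, and the job is handed in when it is done.

```bash
mkdir -p pics; cat > h.py <<'E'
import numpy as np, cv2
from workcell import read_state, camera, close_job, grip_depth
from scipy.spatial.transform import Rotation as R
def snap(n,name):
    s=read_state(); c=camera(n); c['s']=s
    cv2.imwrite(f'pics/{name}.png',c['frame'][:,:,::-1]); return c
def ray(c,u,v):
    K=c['mtx']
    if 'camera_from_world' in c:
        T=np.linalg.inv(c['camera_from_world']); d=np.linalg.inv(K)@[u,v,1]
    else:
        x=(u-K[0,2])/K[0,0]; y=(v-K[1,2])/K[1,1]; r=np.hypot(x,y)+1e-12
        d=np.array([np.sin(r)*x/r,np.sin(r)*y/r,np.cos(r)])
        W=np.eye(4); W[:3,:3]=R.from_rotvec(c['s']['tool_rot']).as_matrix(); W[:3,3]=c['s']['tcp_pos']
        T=W@c['tool_from_camera']
    return T[:3,3], T[:3,:3]@d
def onz(c,u,v,z):
    o,d=ray(c,u,v); return o+d*(z-o[2])/d[2]
E
python3 - <<'E'
from h import *
import pickle
for n in('top','side'):
    c=snap(n,n+'0'); pickle.dump(c,open(n+'0.pkl','wb')); print(c['mtx'][0,0],np.linalg.inv(c['camera_from_world'])[:3,3].round(3))
s=read_state();print(s,grip_depth);print(R.from_rotvec(s['tool_rot']).as_matrix().round(3))
E
```

```text
508.1814643151306 [0.458 0.089 1.084]
446.5731247955928 [0.203 0.759 0.62 ]
{'time_s': 0.1, 'qpos': array([-1.18560069e+00,  3.51174742e-01,  1.65236276e+00, -6.27671028e-06,
        1.13909572e+00, -8.46347170e-02]), 'dq': array([ 0.00018729, -0.00074015, -0.00349709, -0.00108471, -0.00058349,
        0.00140594]), 'tau': array([ 2.07684188e-04, -4.98025846e+01, -2.85703325e+01,  6.99729379e-02,
        2.39279500e-02, -3.93169410e-05]), 'tcp_pos': array([ 0.24889118, -0.49011293,  0.21815842]), 'tool_rot': array([-3.05430523e+00, -7.31003395e-01,  2.53481225e-04]), 'contact_force': array([0.40386942, 0.31966012, 0.17075087]), 'torque': array([-0.02106825, -0.02384634,  0.00745997]), 'grip_force': 0.0, 'gripper_width': 0.9982050413346405} 0.0188
[[ 0.892  0.453 -0.   ]
 [ 0.453 -0.892  0.001]
 [ 0.    -0.001 -1.   ]]
```

View pics/top0.png

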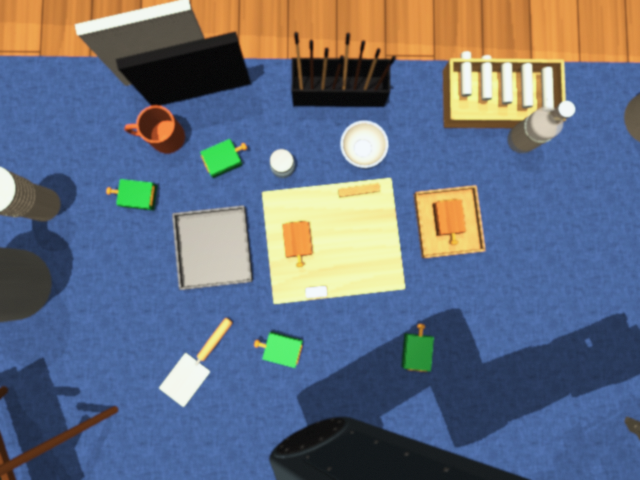

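View pics/side0.png

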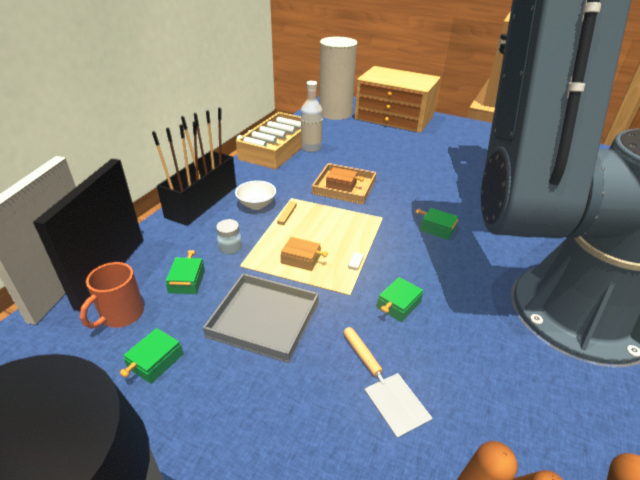

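The top view has +x up and +y left. Case candidates are two brown/orange ones, at (297,240) on the board and (450,217) in the carton, and four green ones at (222,157), (135,194), (282,349) and (419,352). The brown pair fit "wooden, on the board and in the carton", and the green ones are to be left alone. The tray is at (212,247), left of the board. I'll measure these and confirm with a crop.

```bash
python3 - <<'E'
from h import *
import pickle
c=pickle.load(open('top0.pkl','rb')); f=c['frame']; hsv=cv2.cvtColor(f,cv2.COLOR_RGB2HSV)
for u,v in((297,240),(450,217),(299,262),(453,241),(425,240),(212,247),(330,250),(449,205),(305,230)): print(u,v,hsv[v,u])
cv2.imwrite('pics/crop0.png',cv2.resize(f[170:310,160:500],None,fx=2.35,fy=2.35,interpolation=cv2.INTER_CUBIC)[:,:,::-1])
m=((hsv[...,0]>5)&(hsv[...,0]<16)&(hsv[...,1]>170)&(hsv[...,2]>120)).astype(np.uint8)
m[:, :160]=0; m[:170]=0; m[310:]=0; m[:,500:]=0
n,l,st,ce=cv2.connectedComponentsWithStats(m)
for i in range(1,n):
    if st[i,4]>60:
        cn=cv2.findContours((l==i).astype(np.uint8),0,1)[0][0]; r=cv2.minAreaRect(cn); b=cv2.boxPoints(r)
        print(st[i],r, [onz(c,*p,.038)[:2].round(3).tolist() for p in b], onz(c,*r[0],.038).round(4))
for p in((299.5,262),(453,241)): print('pull',onz(c,*p,.034).round(4))
for nm,ps,z in(('tray',((173,212),(245,206),(252,283),(180,289)),.026),('board',((263,192),(391,179),(405,289),(274,303)),.004),('carton',((416,191),(477,186),(484,252),(421,258)),.026)):
    q=np.array([onz(c,*p,z)[:2] for p in ps]); print(nm,q.round(3).tolist(),q.mean(0).round(4))
for nm,p,z in(('eraser',(316,292),.017),('char',(360,190),.016)): print(nm,onz(c,*p,z).round(3))
E
```

```text
297 240 [ 15 182 243]
450 217 [ 14 185 239]
299 262 [ 24 174 236]
453 241 [ 21 191 236]
425 240 [ 22 135 242]
212 247 [ 18  21 205]
330 250 [ 30  77 244]
449 205 [ 14 183 241]
305 230 [ 15 180 245]
[433 200  32  35 832] ((448.6099548339844, 217.26998901367188), (33.799705505371094, 27.15290069580078), 81.8698959350586) [[0.622, -0.167], [0.63, -0.224], [0.56, -0.232], [0.552, -0.176]] [ 0.5909 -0.2     0.038 ]
[287 222  24  35 583] ((297.5941162109375, 238.7235107421875), (32.979496002197266, 23.62252426147461), 85.60128784179688) [[0.577, 0.141], [0.581, 0.092], [0.513, 0.087], [0.509, 0.135]] [0.5447 0.1139 0.038 ]
pull [0.4968 0.1097 0.034 ]
pull [ 0.5417 -0.2094  0.034 ]
tray [[0.601, 0.375], [0.614, 0.225], [0.453, 0.208], [0.441, 0.356]] [0.5271 0.2908]
board [[0.648, 0.189], [0.678, -0.086], [0.441, -0.114], [0.411, 0.164]] [0.5446 0.0383]
carton [[0.648, -0.135], [0.659, -0.265], [0.519, -0.276], [0.506, -0.144]] [ 0.5833 -0.2051]
eraser [0.435 0.075 0.017]
char [ 0.651 -0.018  0.016]
```

View pics/crop0.png

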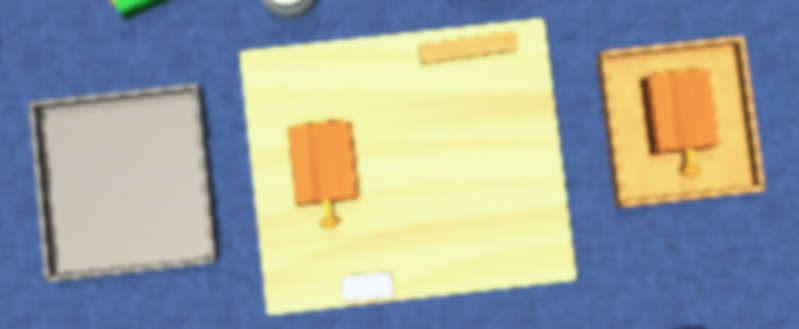

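The crop confirms the plain brown cases at (323,163) on the board and (683,112) in the carton, with their pulls towards the robot. I go above the carton case for a closer look.

```bash
cat >> h.py <<'E'
def go(x,y,z,yaw):
    s=read_state(); M=R.from_rotvec(s['tool_rot']).as_matrix()
    d=M.T@(np.array([x,y,z])-s['tcp_pos'])*100
    y0=np.degrees(np.arctan2(M[1,0],M[0,0]))
    print('shift cm',d.round(2),'twist',round((y0-yaw+180)%360-180,2),'t',round(s['time_s'],2))
E
python3 -c "
from h import *
go(.56,-.203,.2,7)"
```

```text
shift cm [ 40.74 -11.51   1.83] twist 19.92 t 0.1
```

```bash
python3 -m crank '[[-0.42,[8,-2.3,0],7],[-0.42,[16,-4.6,0],14],[-0.42,[24,-7,1],20],[-0.42,[32,-9,1],20],[-0.42,[36,-10.2,1],20],[-0.42,[40.7,-11.5,1],20],[-0.42,[40.7,-11.5,1],20],[-0.42,[40.7,-11.5,1],20],[-0.42,[40.7,-11.5,1],20],[-0.42,[40.7,-11.5,1],20]]' 30
python3 -m crank '[[-0.42,[0,0,0],0],[-0.42,[0,0,0],0],[-0.42,[0,0,0],0],[-0.42,[0,0,0],0]]'
python3 - <<'E'
from h import *
import pickle
c=snap('wrist','w1'); pickle.dump(c,open('w1.pkl','wb')); s=read_state(); print(s['tcp_pos'],s['gripper_width'],c['mtx'],c['tool_from_camera'].round(3)); go(.56,-.203,.2,7)
E
```

```text
time_s: 0.93
tcp_pos: [0.5497, -0.2121, 0.2087]
tool_rot: [-3.136, -0.19, 0.001]
contact_force: [0.9, -0.8, 0.6]
gripper_width: 0.71
grip_force: 0.0
time_s: 1.27
tcp_pos: [0.5478, -0.2148, 0.2089]
tool_rot: [-3.136, -0.188, 0.001]
contact_force: [-0.3, -0.6, 0.2]
gripper_width: 0.709
grip_force: 0.0
[ 0.5478025  -0.21492686  0.20898708] 0.7094490408650717 [[371.64829954   0.         318.31009215]
 [  0.         371.64829954 235.76118627]
 [  0.           0.           1.        ]] [[-0.001 -0.96  -0.281  0.078]
 [ 1.    -0.001  0.     0.   ]
 [-0.001 -0.281  0.96  -0.166]
 [ 0.     0.     0.     1.   ]]
shift cm [ 1.35 -1.04  0.9 ] twist -0.17 t 1.32
```

View pics/w1.png

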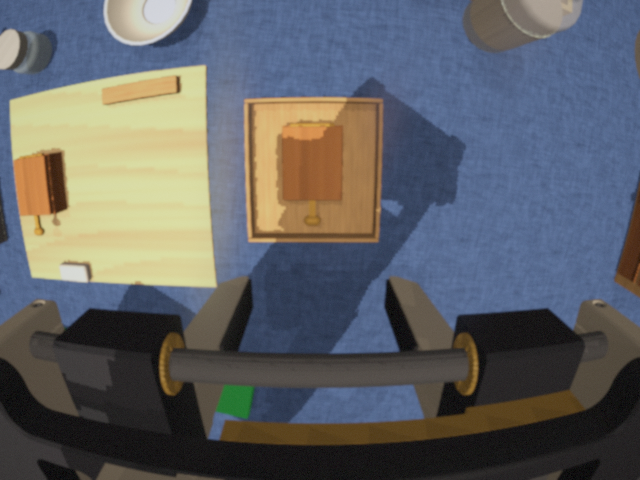

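The wrist view shows the carton case's lid spanning about (282,125) to (342,202) with its pull at (313,218). The carton rim spans (245,98) to (383,242), so the case is roughly centred with room for the fingers.

```bash
python3 - <<'E'
from h import *
import pickle
c=pickle.load(open('w1.pkl','rb'))
for nm,ps,z in(('lid',((282,124.5),(342,124.5),(342.5,202),(281.5,202)),.038),('pull',((313,218.5),),.037),('carton',((245,98),(383,98),(379.5,242),(248,242)),.026)):
    q=np.array([onz(c,*p,z)[:2] for p in ps]); print(nm,q.round(3).tolist(),q.mean(0).round(4), np.degrees(np.arctan2(*(q[0]-q[-1])[::-1])) if len(q)>1 else '')
go(.593,-.203,.075,6)
E
```

```text
lid [[0.627, -0.173], [0.633, -0.226], [0.562, -0.236], [0.556, -0.18]] [ 0.5945 -0.204 ] 5.578879661621213
pull [[0.543, -0.211]] [ 0.5433 -0.2109] 
carton [[0.649, -0.135], [0.664, -0.262], [0.525, -0.279], [0.509, -0.15]] [ 0.5866 -0.2063] 6.157200405651689
shift cm [ 4.63 -0.65 13.4 ] twist 0.83 t 1.32
```

```bash
python3 -m crank '[[-0.42,[3,-0.6,3],0],[-0.42,[4.6,-0.6,6],0],[-0.42,[4.6,-0.6,9],0],[-0.42,[4.6,-0.6,12],0],[-0.42,[4.6,-0.6,13.5],0],[-0.42,[4.6,-0.6,13.5],0],[-0.42,[4.6,-0.6,13.5],0],[-0.42,[4.6,-0.6,13.5],0]]'
python3 -c "
from h import *
go(.594,-.2035,.011,7)"
```

```text
time_s: 1.98
tcp_pos: [0.594, -0.2034, 0.0756]
tool_rot: [3.135, 0.188, 0.003]
contact_force: [-0.3, 0.2, 0.6]
gripper_width: 0.71
grip_force: 0.0
shift cm [-0.02  0.    6.46] twist -0.14 t 1.98
```

```bash
python3 -m crank '[[-0.42,[0,0,2.2],0],[-0.42,[0,0,4.4],0],[-0.42,[0,0,6.3],0],[-0.42,[0,0,6.3],0],[-0.42,[0,0,6.3],0],[0,[0,0,6.3],0],[0,[0,0,6.3],0],[0,[0,0,6.3],0],[0,[0,0,6.3],0],[0,[0,0,6.3],0]]' 30
```

```text
time_s: 2.82
tcp_pos: [0.5946, -0.203, 0.0129]
tool_rot: [3.134, 0.19, 0.004]
contact_force: [-2.1, -1.1, 7.2]
gripper_width: 0.6
grip_force: 30.0
```

```bash
python3 -m crank '[[0,[0,0,-2],0],[0,[0,0,-4],0],[0,[0,0,-7],0],[0,[0,0,-9],0],[0,[0,0,-9],0]]'
python3 -c "
from h import *
s=read_state();print(s['gripper_width'],s['contact_force'],s['tcp_pos']);go(.535,-.03,.10,7);go(.535,-.03,.0135,7)"
```

```text
time_s: 3.23
tcp_pos: [0.5955, -0.2032, 0.1056]
tool_rot: [3.133, 0.189, 0.01]
contact_force: [1.7, 0.5, -3.3]
gripper_width: 0.601
grip_force: 30.0
0.600526051798285 [ 1.69753959  0.51325358 -3.26551314] [ 0.59554528 -0.2032192   0.10560846]
shift cm [ -3.93 -17.93   0.48] twist -0.08 t 3.23
shift cm [ -3.98 -17.96   9.13] twist -0.08 t 3.23
```

```bash
python3 -m crank '[[0,[-0.7,-3,0],0],[0,[-1.4,-6,0],0],[0,[-2.2,-9,0],0],[0,[-2.9,-12,0],0],[0,[-3.6,-15,0],0],[0,[-3.9,-18,0],0],[0,[-3.9,-18,0],0],[0,[-3.9,-18,3],0],[0,[-3.9,-18,6],0],[0,[-3.9,-18,6],0]]'
python3 -c "
from h import *
go(.535,-.03,.0135,7)"
```

```text
time_s: 4.07
tcp_pos: [0.5295, -0.0279, 0.0359]
tool_rot: [-3.134, -0.19, 0.013]
contact_force: [-2.7, 0.4, -5.4]
gripper_width: 0.598
grip_force: 30.0
shift cm [0.53 0.28 2.23] twist -0.07 t 4.07
```

```bash
python3 -m crank '[[0,[0,0,0],0],[0,[0,0,1],0],[0,[0,0,1.7],0],[0,[0,0,2],0],[0,[0,0,2.3],0],[0,[0,0,2.3],0],[0,[0,0,2.3],0]]'
```

```text
time_s: 4.65
tcp_pos: [0.5333, -0.0285, 0.0182]
tool_rot: [3.136, 0.189, 0.0]
contact_force: [-0.2, -1.0, -4.3]
gripper_width: 0.6
grip_force: 30.0
```

```bash
python3 -m crank '[[0,[0,0,0.2],0],[0,[0,0,0.4],0],[0,[0,0,0.5],0],[0,[0,0,0.5],0],[0,[0,0,0.5],0]]'
```

```text
time_s: 5.07
tcp_pos: [0.5332, -0.0285, 0.013]
tool_rot: [3.136, 0.189, 0.0]
contact_force: [0.2, -0.2, -3.4]
gripper_width: 0.601
grip_force: 30.0
```

```bash
python3 -m crank '[[0,[0,0,0.1],0],[0,[0,0,0.1],0],[-0.42,[0,0,0.1],0],[-0.42,[0,0,0.1],0],[-0.42,[0,0,0.1],0],[-0.42,[0,0,-3],0],[-0.42,[0,0,-6],0],[-0.42,[-5,0,-10],0],[-0.42,[-9,0,-14],0],[-0.42,[-9,0,-14],0]]'
python3 -m crank '[[-0.42,[0,0,0],0],[-0.42,[0,0,0],0],[-0.42,[0,0,0],0]]'
python3 - <<'E'
from h import *
import pickle
c=snap('wrist','w2'); pickle.dump(c,open('w2.pkl','wb'));print(c['s']['tcp_pos'])
E
```

```text
time_s: 5.9
tcp_pos: [0.4423, -0.0393, 0.1541]
tool_rot: [3.136, 0.19, 0.0]
contact_force: [1.1, -0.7, 0.1]
gripper_width: 0.709
grip_force: 0.0
time_s: 6.15
tcp_pos: [0.4444, -0.0393, 0.1527]
tool_rot: [3.136, 0.189, 0.001]
contact_force: [0.7, -0.5, -0.2]
gripper_width: 0.708
grip_force: 0.0
[ 0.44439157 -0.03933634  0.15274712]
```

View pics/w2.png

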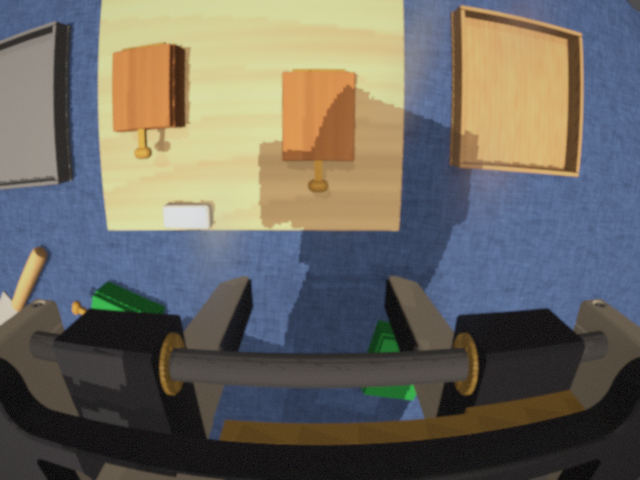

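Both cases are on the board. The moved case has its lid at (282,69) to (355,161) and its pull at (318,185); the other's lid is about (113,47) to (170,131) with its pull at (142,153).

```bash
python3 - <<'E'
from h import *
import pickle
c=pickle.load(open('w2.pkl','rb'))
for nm,ps,z in(('lidC',((282,69.5),(355,69.5),(355,161),(282,161)),.038),('lidB',((112,50),(172,42),(169.5,130),(113,132)),.038),('pullC',((318,184.5),),.036),('pullB',((142.5,153.5),),.036)):
    q=np.array([onz(c,*p,z)[:2] for p in ps]); print(nm,q.round(3).tolist(),q.mean(0).round(4), np.degrees(np.arctan2(*(q[0]+q[1]-q[-1]-q[-2])[::-1])) if len(q)>1 else '')
E
```

```text
lidC [[0.565, 0.002], [0.571, -0.052], [0.502, -0.061], [0.496, -0.006]] [ 0.5336 -0.0293] 6.876439112115695
lidB [[0.579, 0.148], [0.584, 0.092], [0.513, 0.086], [0.509, 0.139]] [0.546  0.1162] 6.044372301949129
pullC [[0.481, -0.035]] [ 0.4806 -0.0353] 
pullB [[0.492, 0.11]] [0.4922 0.1101]
```

```bash
python3 -c "
from h import *
go(.480,-.0355,.06,7);go(.480,-.0355,.022,7)"
```

```text
shift cm [3.59 0.06 9.22] twist -0.08 t 6.2
shift cm [ 3.59  0.06 13.02] twist -0.08 t 6.2
```

```bash
python3 -m crank '[[0.14,[1.8,0,3],0],[0.14,[3.6,0,6],0],[0.14,[3.6,0,9],0],[0.14,[3.6,0,11],0],[0.14,[3.6,0,13],0],[0.14,[3.6,0,13],0],[0.14,[3.6,0,13],0],[0.14,[3.6,0,13],0]]' 8
python3 -m crank '[[0.9,[0,0,0],0],[0.9,[0,0,0],0],[0.9,[0,0,0],0],[0.9,[0,0,0],0],[0.9,[0,0,0],0]]' 8
```

```text
time_s: 6.87
tcp_pos: [0.48, -0.0349, 0.0232]
tool_rot: [-3.136, -0.19, 0.0]
contact_force: [0.1, -0.9, 0.0]
gripper_width: 0.428
grip_force: 0.0
time_s: 7.28
tcp_pos: [0.4798, -0.035, 0.0234]
tool_rot: [3.136, 0.189, 0.001]
contact_force: [-0.2, 0.4, 1.6]
gripper_width: 0.16
grip_force: 8.0
```

```bash
python3 -m crank '[[0.9,[0.07,0,-0.75],0],[0.9,[0.2,0,-1.5],0],[0.9,[0.4,0,-2.23],0],[0.9,[0.66,0,-2.94],0],[0.9,[0.98,0,-3.63],0],[0.9,[1.36,0,-4.29],0],[0.9,[1.8,0,-4.91],0],[0.9,[2.29,0,-5.49],0],[0.9,[2.82,0,-6.02],0],[0.9,[3.41,0,-6.51],0]]' 8
```

```text
time_s: 8.12
tcp_pos: [0.5139, -0.0308, 0.0887]
tool_rot: [3.136, 0.19, -0.0]
contact_force: [-1.2, 0.0, -0.1]
gripper_width: 0.161
grip_force: 8.0
```

```bash
python3 -m crank '[[0.9,[0.62,0,-0.44],0],[0.9,[1.28,0,-0.81],0],[0.9,[1.96,0,-1.13],0],[0.9,[2.68,0,-1.39],0],[0.9,[3.41,0,-1.59],0],[0.9,[4.16,0,-1.72],0],[0.9,[4.92,0,-1.78],0],[0.9,[5.67,0,-1.78],0],[0.9,[6.43,0,-1.71],0],[0.9,[7.18,0,-1.58],0]]' 8
python3 -m crank '[[0.9,[0.73,0,0.2],0],[0.9,[0.73,0,0.2],0],[0.9,[0.73,0,0.2],0]]' 8
python3 - <<'E'
from h import *
c=snap('side','s3'); cv2.imwrite('pics/s3c.png',cv2.resize(c['frame'][130:330,200:440],None,fx=3,fy=3)[:,:,::-1])
E
```

```text
time_s: 8.95
tcp_pos: [0.5858, -0.0221, 0.104]
tool_rot: [3.136, 0.189, 0.001]
contact_force: [-0.3, 0.3, 3.6]
gripper_width: 0.156
grip_force: 8.0
time_s: 9.2
tcp_pos: [0.5929, -0.0213, 0.1019]
tool_rot: [3.136, 0.19, 0.002]
contact_force: [1.5, 0.1, 5.2]
gripper_width: 0.161
grip_force: 8.0
```

View pics/s3c.png

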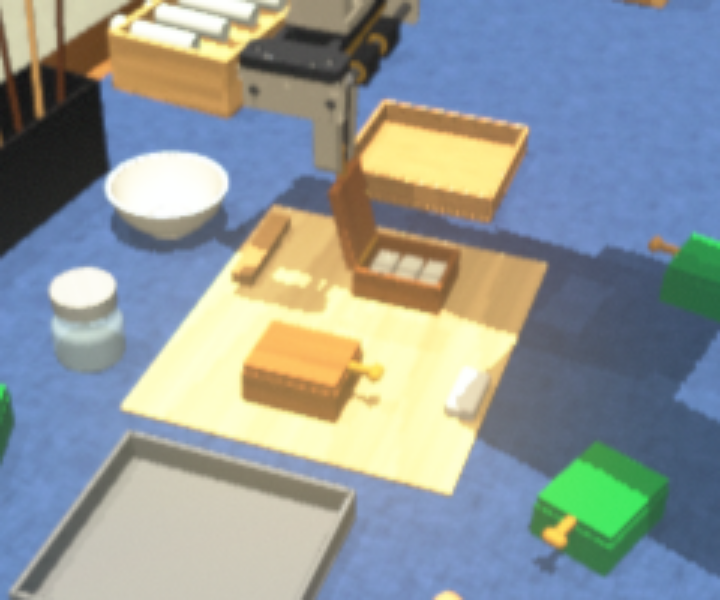

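The moved case's lid, at (350,215) in the crop, is just past upright and held. I let go and see whether it drops.

```bash
python3 -m crank '[[0.14,[0,0,0],0],[0.14,[0,0,0],0],[0.14,[0,0,0],0],[0.14,[0,0,0],0],[0.14,[0,0,0],0],[0.14,[0,0,0],0],[0.14,[0,0,0],0],[0.14,[0,0,0],0],[0.14,[0,0,0],0]]' 8
python3 - <<'E'
from h import *
a=cv2.imread('pics/s3.png')
c=snap('side','s4'); b=c['frame'][:,:,::-1]; cv2.imwrite('pics/s4c.png',cv2.resize(np.hstack([a[150:270,270:400],b[150:270,270:400]]),None,fx=3,fy=3))
E
```

```text
time_s: 10.0
tcp_pos: [0.5919, -0.0213, 0.1019]
tool_rot: [-3.136, -0.19, 0.0]
contact_force: [0.1, 0.4, -0.4]
gripper_width: 0.427
grip_force: 0.0
```

View pics/s4c.png

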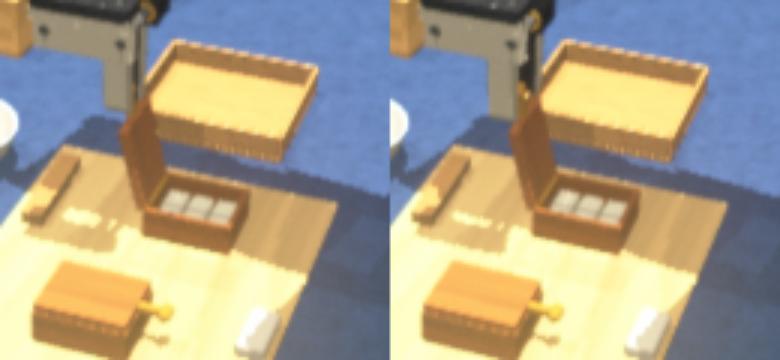

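After release (right half) the lid is unchanged at about 105°, so the moved case is the stiff one. I regrip it and shut it.

```bash
python3 -m crank '[[0.9,[0,0,0],0],[0.9,[0,0,0],0],[0.9,[0,0,0],0],[0.9,[0,0,0],0],[0.9,[0,0,0],0]]' 8
python3 -m crank '[[0.9,[-0.73,0,-0.2],0],[0.9,[-1.48,0,-0.33],0],[0.9,[-2.24,0,-0.4],0],[0.9,[-2.99,0,-0.4],0],[0.9,[-3.75,0,-0.34],0],[0.9,[-4.5,0,-0.21],0],[0.9,[-5.23,0,-0.01],0],[0.9,[-5.95,0,0.25],0],[0.9,[-6.63,0,0.57],0],[0.9,[-7.29,0,0.94],0]]' 8
```

```text
time_s: 10.47
tcp_pos: [0.5919, -0.0213, 0.1019]
tool_rot: [3.136, 0.19, -0.0]
contact_force: [-0.1, -0.2, 0.6]
gripper_width: 0.158
grip_force: 8.0
time_s: 11.3
tcp_pos: [0.519, -0.0302, 0.0922]
tool_rot: [3.136, 0.19, 0.001]
contact_force: [1.3, 0.0, -2.3]
gripper_width: 0.16
grip_force: 8.0
```

```bash
python3 -m crank '[[0.9,[-0.62,0,0.44],0],[0.9,[-1.21,0,0.93],0],[0.9,[-1.74,0,1.46],0],[0.9,[-2.23,0,2.04],0],[0.9,[-2.67,0,2.66],0],[0.9,[-3.05,0,3.32],0],[0.9,[-3.37,0,4.01],0],[0.9,[-3.63,0,4.72],0],[0.9,[-3.83,0,5.45],0],[0.9,[-3.96,0,6.2],0]]' 8
python3 -m crank '[[0.9,[-0.07,0,0.4],0],[0.9,[-0.07,0,0.75],0],[0.9,[-0.07,0,0.85],0],[0.9,[-0.07,0,0.85],0]]' 8
```

```text
time_s: 12.13
tcp_pos: [0.4799, -0.0349, 0.0297]
tool_rot: [-3.136, -0.189, 0.001]
contact_force: [1.0, -0.1, 0.8]
gripper_width: 0.161
grip_force: 8.0
time_s: 12.47
tcp_pos: [0.4795, -0.0349, 0.0219]
tool_rot: [-3.136, -0.19, 0.001]
contact_force: [-2.3, 0.3, 2.9]
gripper_width: 0.159
grip_force: 8.0
```

```bash
python3 -m crank '[[0.14,[0,0,0],0],[0.14,[0,0,0],0],[0.14,[0,0,0],0],[0.14,[0,0,-3.5],0],[0.14,[0,0,-7],0],[0.14,[-2.5,-4,-10],0],[0.14,[-4,-8,-11],0],[0.14,[-5,-12,-11],1],[0.14,[-5,-14.5,-11],2],[0.14,[-5,-14.5,-11],2]]' 8
python3 -m crank '[[0.14,[0,0,0],0],[0.14,[0,0,0],0],[0.14,[0,0,0],0]]'
python3 - <<'E'
from h import *
import pickle
c=snap('wrist','w5'); pickle.dump(c,open('w5.pkl','wb')); hsv=cv2.cvtColor(c['frame'],cv2.COLOR_RGB2HSV)
h,s,v=cv2.split(hsv); print(c['s']['tcp_pos'])
for nm,m in(('brass',(h>=18)&(h<=28)&(s>140)&(v>90)),('lid',(h>5)&(h<18)&(s>150)&(v>90))):
    m=m.astype(np.uint8); m[270:]=0
    n,l,st,ce=cv2.connectedComponentsWithStats(m)
    for i in range(1,n):
        if st[i,4]>60:
            r=cv2.minAreaRect(cv2.findContours((l==i).astype(np.uint8),0,1)[0][0]); 
            print(nm,st[i],ce[i].round(1),onz(c,*ce[i],.036)[:2].round(4),[onz(c,*p,.038)[:2].round(3).tolist() for p in cv2.boxPoints(r)])
E
```

```text
time_s: 13.3
tcp_pos: [0.4109, 0.1075, 0.1327]
tool_rot: [-3.138, -0.14, -0.002]
contact_force: [1.5, -0.9, 0.3]
gripper_width: 0.43
grip_force: 0.0
time_s: 13.55
tcp_pos: [0.4128, 0.1021, 0.1319]
tool_rot: [3.139, 0.133, -0.0]
contact_force: [-0.0, -0.6, -0.5]
gripper_width: 0.432
grip_force: 0.0
[0.4127954  0.10213888 0.13188122]
brass [305  98  21  36 377] [314.2 117.4] [0.4993 0.1117] [[0.512, 0.119], [0.513, 0.106], [0.489, 0.103], [0.488, 0.117]]
brass [496 144  15  31 251] [503.3 161.8] [ 0.485  -0.0341] [[0.497, -0.025], [0.499, -0.037], [0.477, -0.041], [0.475, -0.028]]
lid [ 274    6   78   97 7175] [312.5  53.9] [0.5445 0.1168] [[0.578, 0.147], [0.583, 0.094], [0.513, 0.087], [0.508, 0.14]]
lid [ 458   53   30   79 1126] [472.9  82.2] [ 0.5405 -0.001 ] [[0.56, 0.013], [0.565, -0.01], [0.506, -0.016], [0.502, 0.008]]
lid [519 102  14  43 262] [527.9 128. ] [ 0.5148 -0.0527] [[0.533, -0.041], [0.536, -0.053], [0.503, -0.057], [0.501, -0.045]]
```

```bash
python3 -c "
from h import *
go(.493,.111,.0225,5)"
```

```text
shift cm [ 8.07 -0.22 10.93] twist -0.17 t 13.6
```

```bash
python3 -m crank '[[0.14,[3.5,-0.2,1],0],[0.14,[7,-0.2,2],0],[0.14,[8.1,-0.2,4],0],[0.14,[8.1,-0.2,6],0],[0.14,[8.1,-0.2,8],0],[0.14,[8.1,-0.2,10],0],[0.14,[8.1,-0.2,10.9],0],[0.14,[8.1,-0.2,10.9],0],[0.14,[8.1,-0.2,10.9],0]]' 8
python3 -m crank '[[0.9,[0,0,0],0],[0.9,[0,0,0],0],[0.9,[0,0,0],0],[0.9,[0,0,0],0],[0.9,[0,0,0],0]]' 8
```

```text
time_s: 14.35
tcp_pos: [0.4932, 0.1113, 0.0231]
tool_rot: [3.139, 0.133, -0.001]
contact_force: [0.8, 0.1, -0.4]
gripper_width: 0.43
grip_force: 0.0
time_s: 14.77
tcp_pos: [0.4933, 0.112, 0.0235]
tool_rot: [-3.139, -0.135, -0.002]
contact_force: [0.3, -0.5, 1.8]
gripper_width: 0.155
grip_force: 8.0
```

```bash
python3 -m crank '[[0.9,[0.07,0,-0.75],0],[0.9,[0.2,0,-1.5],0],[0.9,[0.4,0,-2.23],0],[0.9,[0.66,0,-2.94],0],[0.9,[0.98,0,-3.63],0],[0.9,[1.36,0,-4.29],0],[0.9,[1.8,0,-4.91],0],[0.9,[2.29,0,-5.49],0],[0.9,[2.82,0,-6.02],0],[0.9,[3.41,0,-6.51],0]]' 8
python3 -m crank '[[0.9,[0.62,0,-0.44],0],[0.9,[1.28,0,-0.81],0],[0.9,[1.96,0,-1.13],0],[0.9,[2.68,0,-1.39],0],[0.9,[3.41,0,-1.59],0],[0.9,[4.16,0,-1.72],0],[0.9,[4.92,0,-1.78],0],[0.9,[5.67,0,-1.78],0],[0.9,[6.43,0,-1.71],0],[0.9,[7.18,0,-1.58],0]]' 8
python3 -m crank '[[0.9,[0.73,0,0.2],0],[0.9,[0.73,0,0.2],0],[0.9,[0.73,0,0.2],0]]' 8
```

```text
time_s: 15.6
tcp_pos: [0.5274, 0.1149, 0.0887]
tool_rot: [-3.139, -0.135, 0.0]
contact_force: [-0.7, 1.0, 1.3]
gripper_width: 0.158
grip_force: 8.0
time_s: 16.43
tcp_pos: [0.5996, 0.1211, 0.104]
tool_rot: [-3.139, -0.135, -0.001]
contact_force: [0.2, 1.3, 4.4]
gripper_width: 0.16
grip_force: 8.0
time_s: 16.68
tcp_pos: [0.6066, 0.1217, 0.1018]
tool_rot: [-3.139, -0.135, -0.002]
contact_force: [1.9, 2.6, 6.0]
gripper_width: 0.162
grip_force: 8.0
```

```bash
python3 -m crank '[[0.14,[0,0,0],0],[0.14,[0,0,0],0],[0.14,[0,0,0],0],[0.14,[0,0,0],0],[0.14,[0,0,0],0],[0.14,[0,0,0],0],[0.14,[0,0,0],0],[0.14,[0,0,0],0],[0.14,[0,0,0],0]]' 8
python3 -m crank '[[0.14,[0,0,-3],0],[0.14,[0,0,-6],0],[0.14,[0,0,-9],0],[0.14,[0,0,-9],0],[0.14,[0,0,-9],0]]' 8
python3 - <<'E'
from h import *
c=snap('side','s6'); cv2.imwrite('pics/s6c.png',cv2.resize(c['frame'][150:300,230:400],None,fx=4,fy=4)[:,:,::-1])
E
```

```text
time_s: 17.43
tcp_pos: [0.6057, 0.1216, 0.1019]
tool_rot: [3.139, 0.135, -0.0]
contact_force: [-0.4, 0.4, 0.2]
gripper_width: 0.426
grip_force: 0.0
time_s: 17.85
tcp_pos: [0.6065, 0.1217, 0.1934]
tool_rot: [-3.138, -0.135, -0.005]
contact_force: [-0.0, 0.1, 0.0]
gripper_width: 0.429
grip_force: 0.0
```

View pics/s6c.png

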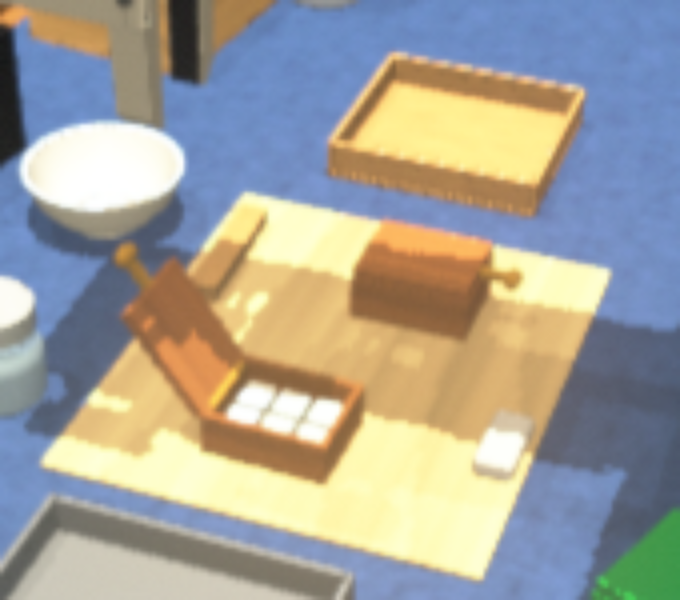

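The left case's lid, pull at (125,255), fell right back when released, so that case is the good one. The stiff case at (425,275) is shut. I fetch the stiff one for the tray.

```bash
python3 -c "
from h import *
go(.533,-.0285,.19,7);go(.533,-.0285,.0125,7)"
```

```text
shift cm [-8.53 14.33  0.18] twist -2.08 t 17.9
shift cm [-8.53 14.33 17.93] twist -2.08 t 17.9
```

```bash
python3 -m crank '[[-0.42,[-1.7,2.9,0],0],[-0.42,[-3.4,5.8,0],-1],[-0.42,[-5.1,8.7,0],-2],[-0.42,[-6.8,11.6,0],-2],[-0.42,[-8.5,14.3,0],-2],[-0.42,[-8.5,14.3,3],-2],[-0.42,[-8.5,14.3,6],-2],[-0.42,[-8.5,14.3,9],-2],[-0.42,[-8.5,14.3,11],-2],[-0.42,[-8.5,14.3,11],-2]]' 30
python3 -m crank '[[-0.42,[0,0,0],0],[-0.42,[0,0,0],0]]'
python3 -c "
from h import *
go(.533,-.0285,.0125,7)"
```

```text
time_s: 18.73
tcp_pos: [0.5301, -0.0278, 0.077]
tool_rot: [-3.134, -0.189, 0.014]
contact_force: [-0.4, -0.1, -1.0]
gripper_width: 0.711
grip_force: 0.0
time_s: 18.9
tcp_pos: [0.5337, -0.0281, 0.0825]
tool_rot: [3.136, 0.19, 0.001]
contact_force: [0.1, -0.7, 0.5]
gripper_width: 0.706
grip_force: 0.0
shift cm [-0.08  0.03  7.  ] twist -0.08 t 18.9
```

```bash
python3 -m crank '[[-0.42,[0,0,2.5],0],[-0.42,[0,0,5],0],[-0.42,[0,0,7],0],[-0.42,[0,0,7],0],[-0.42,[0,0,7],0],[0,[0,0,7],0],[0,[0,0,7],0],[0,[0,0,7],0],[0,[0,0,7],0],[0,[0,0,7],0]]' 30
python3 -m crank '[[0,[0,0,-2],0],[0,[0,0,-5],0],[0,[0,0,-8],0],[0,[0,0,-11],0],[0,[0,0,-14],0],[0,[0,0,-17],0],[0,[0,0,-20],0],[0,[0,0,-20],0],[0,[0,0,-20],0]]'
python3 -c "
from h import *
go(.53,.29,.20,6);go(.53,.29,.013,6)"
```

```text
time_s: 19.73
tcp_pos: [0.5344, -0.0283, 0.0136]
tool_rot: [3.135, 0.189, 0.004]
contact_force: [-1.0, 0.4, 8.0]
gripper_width: 0.597
grip_force: 30.0
time_s: 20.48
tcp_pos: [0.5336, -0.0282, 0.213]
tool_rot: [3.135, 0.19, 0.004]
contact_force: [-0.3, 0.1, -5.4]
gripper_width: 0.598
grip_force: 30.0
shift cm [  3.48 -31.63   1.29] twist 0.92 t 20.48
shift cm [  3.43 -31.64  19.99] twist 0.92 t 20.48
```

```bash
python3 -m crank '[[0,[0.4,-3.2,0],0],[0,[0.8,-6.4,0],0],[0,[1.2,-9.6,0],0],[0,[1.5,-12.8,0],0],[0,[1.9,-16,0],0],[0,[2.3,-19.2,0],0],[0,[2.6,-22.4,0],0],[0,[3,-25.6,0],0],[0,[3.4,-28.8,0],0],[0,[3.4,-31.6,0],1]]'
python3 -m crank '[[0,[0,0,0],0],[0,[0,0,3],0],[0,[0,0,6],0],[0,[0,0,9],0],[0,[0,0,12],0],[0,[0,0,12],0],[0,[0,0,12],0]]'
python3 -c "
from h import *
go(.53,.29,.0135,6)"
```

```text
time_s: 21.32
tcp_pos: [0.528, 0.2912, 0.2093]
tool_rot: [3.136, 0.163, -0.005]
contact_force: [0.7, -1.0, -5.1]
gripper_width: 0.6
grip_force: 30.0
time_s: 21.9
tcp_pos: [0.5276, 0.2888, 0.0898]
tool_rot: [3.136, 0.162, -0.008]
contact_force: [0.4, -0.3, -4.1]
gripper_width: 0.601
grip_force: 30.0
shift cm [ 0.29 -0.11  7.63] twist -0.09 t 21.9
```

```bash
python3 -m crank '[[0,[0.2,0,2],0],[0,[0.2,0,4],0],[0,[0.2,0,6],0],[0,[0.2,0,7],0],[0,[0.2,0,7.4],0],[0,[0.2,0,7.4],0],[0,[0.2,0,7.6],0],[0,[0.2,0,7.6],0]]'
```

```text
time_s: 22.57
tcp_pos: [0.5317, 0.2901, 0.017]
tool_rot: [-3.137, -0.162, -0.003]
contact_force: [-0.6, -0.1, -4.2]
gripper_width: 0.6
grip_force: 30.0
```

```bash
python3 -m crank '[[0,[0,0,0.15],0],[0,[0,0,0.3],0],[0,[0,0,0.35],0],[0,[0,0,0.4],0],[0,[0,0,0.4],0]]'
```

```text
time_s: 22.98
tcp_pos: [0.5315, 0.2901, 0.0136]
tool_rot: [-3.137, -0.162, -0.002]
contact_force: [-4.5, -1.8, 12.6]
gripper_width: 0.6
grip_force: 30.0
```

Contact with the tray floor. I release, rise, and check.

```bash
python3 -m crank '[[-0.42,[0,0,0],0],[-0.42,[0,0,0],0],[-0.42,[0,0,0],0],[-0.42,[0,0,-3],0],[-0.42,[0,0,-6],0],[-0.42,[0,0,-9],0],[-0.42,[0,0,-12],0],[-0.42,[0,0,-15],0],[-0.42,[-4,0,-18],0],[-0.42,[-8,0,-18],0]]'
python3 -m crank '[[-0.42,[-4,0,0],0],[-0.42,[-8,0,0],0],[-0.42,[-12,0,0],0],[-0.42,[-12,0,0],0],[-0.42,[-12,0,0],0]]'
python3 - <<'E'
from h import *
a=snap('side','s7')['frame']; b=snap('top','t7')['frame']
cv2.imwrite('pics/f7.png',np.vstack([cv2.resize(a[150:370,180:420],(800,480))[:, :][:, ::1][:480:1],]).astype(np.uint8)[:,:,::-1][:480])
i=np.hstack([cv2.resize(a[160:370,190:400],(400,400)),cv2.resize(b[130:310,160:500],(400,212+0)) if 0 else cv2.resize(b[140:320,160:340],(400,400))]); cv2.imwrite('pics/f8.png',i[:,:,::-1])
E
```

```text
time_s: 23.82
tcp_pos: [0.4588, 0.2829, 0.1952]
tool_rot: [-3.135, -0.16, -0.011]
contact_force: [0.5, 0.3, 0.1]
gripper_width: 0.71
grip_force: 0.0
time_s: 24.23
tcp_pos: [0.3363, 0.2699, 0.1919]
tool_rot: [-3.137, -0.164, -0.002]
contact_force: [0.7, 0.1, 0.5]
gripper_width: 0.71
grip_force: 0.0
```

View pics/f8.png

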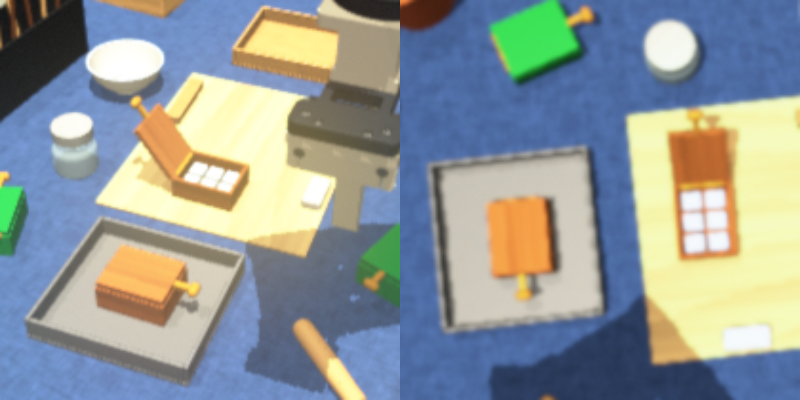

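The stiff case sits shut and flat in the tray (left half, 140,285; right half, 520,240). The good case stands on the board with its lid right back (left half, 165,140), and the other things visible look unmoved.

```bash
python3 -c "
from workcell import close_job
print(close_job())"
```

```text
the job is handed in; nothing more can be done
None
```

The job is handed in: the case from the carton proved stiff and now sits shut and flat in the grey tray, and the good case stands on the board with its lid right back.

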